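Match an oil sample on a colour comparator

TASK

Stand the red-capped sample jar in the open well of the oil colour comparator, all the way down. Then, with a fingertip on the edge of the colour disc that stands out of the slot in the comparator's top, roll the disc until the standard that matches the jar's orange-amber oil is centred in the left window. Press the disc only lightly, under about 15 newtons, set the glass jar down gently, and leave the other jars and the things round about where they are.

Things in the scene. Friction and masses are not known exactly. Their poses are not given: they have to be found in the camera images.
- comparator: light-grey box with a black front, 110 mm deep (x), 136 mm wide (y), fixed to the worktop. Origin under its middle; x points from its front to its back, y to its left seen from the front, z up. Top panel 83 mm above the worktop, lamp housing at the rear 3 mm higher. Of its two round 15 mm front windows the left (20 mm left of the middle) shows the standard in use, the right one the sample
- well (a point): middle of the floor of the sample well, axes as the comparator's. The well is open upward: a round hole 36 mm across with a slight chamfer in the top panel, 57 mm above this point; a jar stands on this floor and sticks out 39 mm above the panel
- rim_top (a point): highest point of the colour disc's rim, fixed to the case, axes as the comparator's; 90 mm above the worktop, good to 1 or 2 mm only: the rim runs about 1 mm out of true, so its height drifts as it turns. The rim is 8 mm wide (along x), 80 mm in diameter, hard, knurled, and stands 7 mm out of a 56 x 10 mm slot in the top panel
- disc (a joint): turn of the colour disc in rad about its level axis; grows as its top edge moves to the comparator's +y (left). Its eight coloured standards lie every 0.785 rad, palest at 0, each next darker; the orange-amber one like the red-capped jar's oil is the fifth, centred in the left window at 3.14. Stops at -0.3 and 5.8
- red_jar: round glass jar of orange-amber oil with a red ribbed cap, 33 mm in diameter and 96 mm tall, cap the top 20 mm, about 110 g. Origin in the middle of its underside, z up
- white_jar: same jar with pale yellow oil and a white cap, leave alone
- black_jar: same jar with dark brown oil and a black cap, leave alone
- beaker: small glass beaker, 50 mm wide, 59 mm tall, origin under its middle; leave alone
- marker_pen: white marker pen with a blue cap, 135 mm long (y), 16 mm thick, lying in front of the comparator, origin under its middle; leave alone
- filter_box: small green carton, 45 x 62 x 30 mm, origin under its middle; leave alone
- disc_axis (a point): middle of the colour disc on its axle, 40 mm below rim_top. The disc drags: about 2.3 N along the rim turns it, so a finger pressing with 5 to 8 N drives it and a lighter one slips; it stays where it is left; it gives only about 0.05 mm per newton, nothing springs. Flecks on the black rim repeat the colours: the one on top is the standard in the window

How it is judged:
On the way, in this order (a step that is already met when the one before it is completed fails the run):
1. the red-capped jar stands in the well (horizontal distance between red_jar and well below 0.005 m and z of red_jar in the frame of well below 0.003 m and angle between red_jar's own z axis and vertical below 0.1 rad), for 0.2 s.
2. the matching standard is centred in the window (value of joint disc between 3.04 and 3.24 rad), for 0.2 s.
At the end, for the whole second after the job is handed in: The red-capped jar stands upright on the floor of the well (within 5 mm of its middle, under 3 mm above the floor), the disc is at rest between 3.04 and 3.24 rad, and everything is released (all of step 1 and all of step 2 and velocity of joint disc between -0.05 and 0.05 rad/s); the robot touches nothing.
It fails at once if the disc is pressed hard (over 18 N) (contact force between disc and anything else above 18 N).
It fails at once if the glass jar is rammed against the comparator (over 50 N) or let drop into the well (faster than 0.4 m/s inside it) (contact force between red_jar and comparator above 50 N or (horizontal distance between red_jar and well below 0.01 m and z of red_jar in the frame of well below 0.055 m and linear speed of red_jar above 0.4 m/s)).
It fails at once if another jar is shifted by over 15 mm or tipped (distance of any of white_jar, black_jar from where it was at the start of the episode above 0.015 m or angle between any of white_jar, black_jar's own z axis and vertical above 0.3 rad).
It fails at once if the beaker, pen or carton is shifted by over 15 mm or the beaker tipped (distance of any of beaker, marker_pen, filter_box from where it was at the start of the episode above 0.015 m or angle between beaker's own z axis and vertical above 0.3 rad).
It also fails if it takes over 72 s, if anything falls off the work surface, if the arm or the gripper's body presses on something with over 40 N, if the wrist force passes 120 N, or if a joint passes its speed limit or range.

ROBOT

A 6-joint arm with a two-finger parallel gripper is mounted at the origin on a cart in front of the work surface, level with it; the furniture and walls round the work are solid. World frame = base frame: x ahead of the robot, y to its left, z up, the work surface at z = 0. Lengths are in m, angles in rad, forces in N, time in s.
With the tool pointing down it reaches from about 0.35 to 0.975 m from the base axis. Payload 4.9 kg.
Tool frame: the origin (TCP) lies midway between the tips of the shut fingers; the grasp point (between the pads) lies 19 mm behind it (manip.grip_point_offset is the distance from the TCP to the grasp point, in m); z points along the fingers, y is the direction in which the jaws open and shut (so a half turn about z gives the same grasp; the last joint's range is limited). The gripper opens to 85 mm and grips with 20 to 120 N. Pads are 22 mm wide; open, the fingers measure 114 mm over their backs; the gripper's body (76 mm by 85 mm) begins 54 mm behind the grasp point. The pads swing forward as they close: fully open they stand 13 mm farther back than shut.
Start: joints at [-1.444, 0.053, 1.613, -0, 1.476, -0.119], TCP at [0.152, -0.606, 0.231] pointing down, gripper open.
Joint ranges: [-3.01, 3.01], [-1.01, 2.22], [0.06, 2.58], [-1.02, 4.17], [0.09, 2.62], [-3.14, 3.14]. Speed limits (rad/s): [2.57, 2.57, 3.14, 3.14, 3.14, 3.14].

INTERFACE

Orientations are given as a unit quaternion [w, x, y, z].
In Python, from plant import manip gives the robot as it stands. The module is installed in compiled form; this text tells all that it offers.
- The arm moves only by the tool send_rows, never from a script. Its argument "steps" is a list of rows, each a list of 6 numbers: the shift along the tool's x, y, z in m, then the turn, a rotation vector about the tool's x, y, z in degrees. In form: [[dx, dy, dz, wx, wy, wz], ...]. A call has 1 to 8 rows; each row shifts and turns the commanded pose from where the row before left it, along the tool's axes as they then stand; what a row does not reach is not made up. A row lasts 1/8 s, in which the tool goes at most 62.5 mm and 10.7 degrees, less where a joint would pass 70% of its speed; a pose out of reach is approached as far as the arm can. A call is refused whole if a number of a shift passes 0.0625 or a number of a turn 10.7, either way. A call with a gripper value outside its range is refused whole. "grip" is the opening, from 0 (shut) to 1 (fully open), set as the call begins (left out, the last holds). The fingers move at their own pace and stop on an object; the grip force is fixed at half the most. Time passes only in rows, so rows that do not move let the fingers close. It gives the time, the measured TCP pose, the force and the opening at its end, in the units of the state.
- manip.state(): the state, without advancing time (a new reading comes with each control period).
- manip.grab_frame(name): name is "side" or "top"; returns the picture (384x512x3 uint8, blue, green, red); there is no depth.
- manip.get_calibration(name): a dict with "K" (3x3 intrinsics, pixels), "distortion" ([k1, k2, p1, p2, k3] as OpenCV has them; the pictures are not rectified), "R" (3x3) and "t" (3): a world point X has camera coordinates R X + t. Camera axes: x right, y down, z forward; pixel columns grow to the right and rows downward; lengths in m; the calibration is good to about 2 mm. A picture is of the moment at which its call begins. get_calibration takes no time and is no camera call.
- manip.job_done(): hands the job in, once; it reports no verdict.
The state is a dict: "time": time; "joint_pos": joint angles; "joint_vel": joint speeds; "joint_efforts": joint torques, N m; "tool_pos": TCP position; "tool_rot": TCP orientation; "contact_force": force on the tool from outside, world axes, zero at the start; "ft_torque": the same for the moment, N m; "gripper_width": opening from 0.0 (shut) to 1.0 (fully open).
Only numpy, scipy, OpenCV 4.12 (cv2) and the standard library are available. Lean on these libraries where they do the work, as an engineer would, in place of code of your own. Each camera call takes 0.05 s, during which the arm holds its last target.

## Working session

There is one attempt and no reset: what is moved stays moved. The work goes in short steps, Python scripts to look and compute and a tool call to move; the robot and the scene stay as the last step left them, time stands still between calls to the robot, and variables do not carry over. Pictures are saved under pics/ and viewed, and the job is handed in when it is done.

Besides the shell and the picture viewer there is one more tool, called after "Call:" as name(argument=value, ...) on one line, values as JSON. send_rows: Moves the arm, as the interface text tells. Its arguments: {"type":"object","properties":{"steps":{"type":"array"},"grip":{"type":"number"}},"required":["steps"]}

```bash
mkdir -p pics; python3 - <<'E'
from plant import manip
import cv2, numpy as np
np.set_printoptions(precision=4,suppress=True)
for n in("side","top"):
    cv2.imwrite(f"pics/{n}0.png",manip.grab_frame(n)); c=manip.get_calibration(n); print(n,c["K"],c["distortion"],c["R"],c["t"], -np.array(c["R"]).T@np.array(c["t"]))
s=manip.state();print(s, manip.grip_point_offset)
E
```

```text
side [[379.4451   0.     250.6184]
 [  0.     379.4451 194.6981]
 [  0.       0.       1.    ]] [0.0112 0.     0.     0.     0.    ] [[ 0.6261  0.7797  0.0074]
 [ 0.6757 -0.5377 -0.5043]
 [-0.3893  0.3207 -0.8635]] [-0.3535 -0.2539  1.454 ] [ 0.9589 -0.3272  1.1301]
top [[348.468    0.     254.3056]
 [  0.     348.468  190.7181]
 [  0.       0.       1.    ]] [-0.0954  0.      0.      0.      0.    ] [[ 0.0032 -0.9998 -0.0194]
 [-0.9977 -0.0018 -0.0683]
 [ 0.0682  0.0195 -0.9975]] [0.0717 0.4903 1.0073] [0.4202 0.0529 1.0397]
{'time': 0.1, 'joint_pos': array([-1.444 ,  0.0533,  1.6141,  0.    ,  1.476 , -0.119 ]), 'joint_vel': array([ 0.0004, -0.0015, -0.002 , -0.0002,  0.0004, -0.0002]), 'joint_efforts': array([ -0.0003, -39.4906, -37.1366,  -0.0002,   0.0039,   0.    ]), 'tool_pos': array([ 0.152 , -0.6057,  0.2302]), 'tool_rot': array([-0.0009,  0.9925,  0.1226,  0.    ]), 'contact_force': array([-0.4141,  0.4923, -0.8806]), 'ft_torque': array([-0.0159, -0.0351, -0.0261]), 'gripper_width': 1.0053370518894689} 0.0187
```

View pics/side0.png

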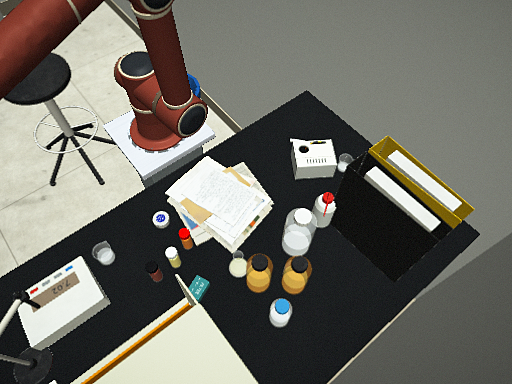

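View pics/top0.png

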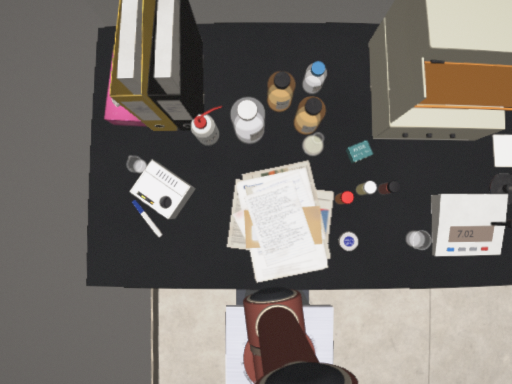

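The side view shows the comparator at about (315,158), with the red, white and black jars at (185,238), (173,257) and (154,271). In the top view the comparator is at (162,190), the pen at (147,218), and the red jar at (346,198). I'll zoom in.

```bash
python3 - <<'E'
import cv2,numpy as np
s=cv2.imread("pics/side0.png");t=cv2.imread("pics/top0.png")
def z(im,x,y,w,h,k,n): cv2.imwrite(n,cv2.resize(im[y:y+h,x:x+w],None,fx=k,fy=k,interpolation=cv2.INTER_CUBIC))
z(t,120,145,80,100,6,"pics/tc.png");z(s,280,125,80,65,9,"pics/sc.png")
z(t,325,165,80,50,9,"pics/tj.png");z(s,140,215,80,80,7,"pics/sj.png")
E
```

```text
(no output)
```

View pics/tc.png

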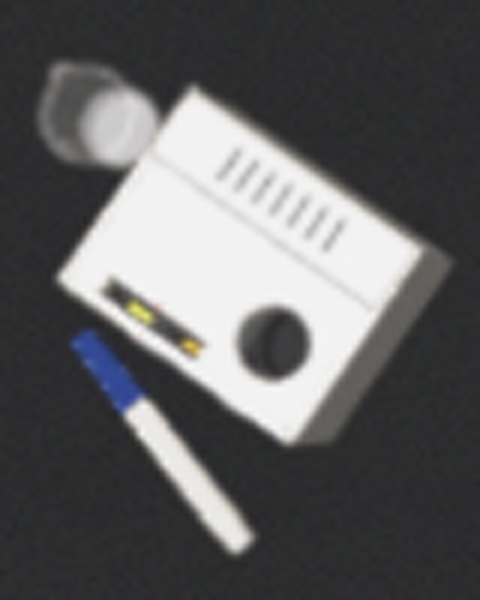

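View pics/sc.png

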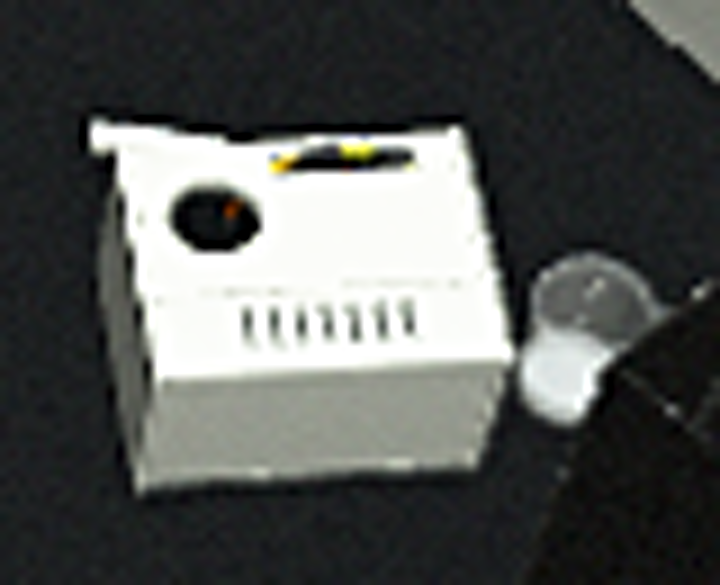

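View pics/tj.png

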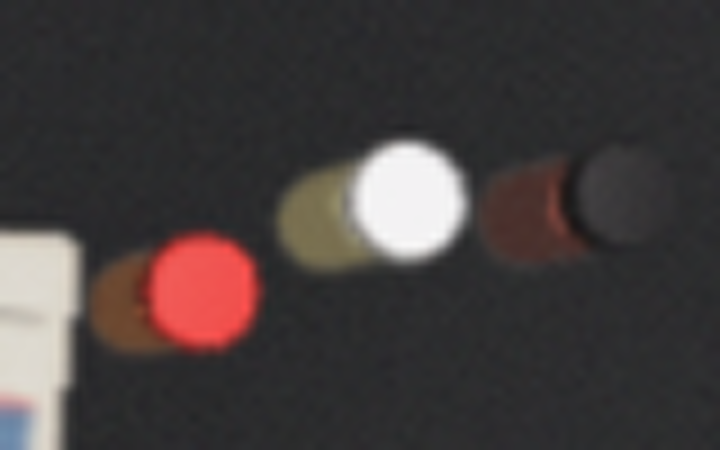

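View pics/sj.png

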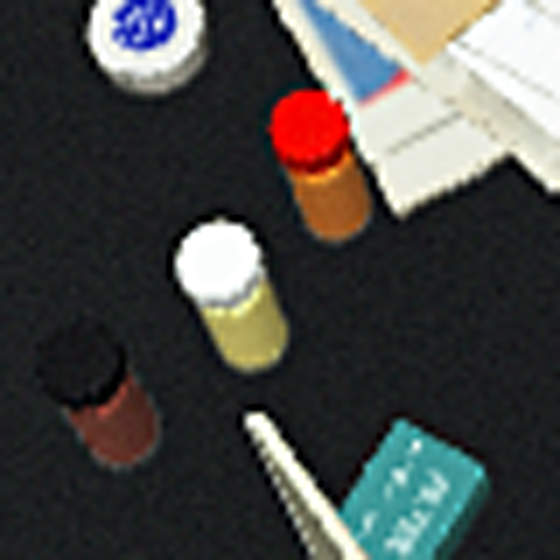

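```bash
cat > h.py <<'E'
from plant import manip
import cv2,numpy as np
np.set_printoptions(precision=4,suppress=True)
C={n:manip.get_calibration(n) for n in("side","top")}
def ray(n,uv,z):
    c=C[n];p=cv2.undistortPoints(np.array([[uv]],float),np.array(c["K"]),np.array(c["distortion"]))[0,0]
    R=np.array(c["R"]);o=-R.T@np.array(c["t"]);d=R.T@np.array([p[0],p[1],1]);return o+d*(z-o[2])/d[2]
def proj(n,X):
    c=C[n];r,_=cv2.Rodrigues(np.array(c["R"]));return cv2.projectPoints(np.array([X],float),r,np.array(c["t"]),np.array(c["K"]),np.array(c["distortion"]))[0][0,0]
E
python3 - <<'E'
from h import *
s=cv2.imread("pics/side0.png");t=cv2.imread("pics/top0.png")
def blobs(m,lo,roi,n,z):
    x,y,w,h=roi;k=np.zeros_like(m);k[y:y+h,x:x+w]=m[y:y+h,x:x+w]
    N,l,st,ce=cv2.connectedComponentsWithStats(k)
    for i in range(1,N):
        if st[i,4]>=lo: print(n,st[i],ce[i],ray(n,ce[i],z))
for n,im in(("side",s),("top",t)):
    h=cv2.cvtColor(im,cv2.COLOR_BGR2HSV)
    red=(((h[...,0]<6)|(h[...,0]>174))&(h[...,1]>140)&(h[...,2]>120)).astype(np.uint8)*255
    print("red");blobs(red,15,(325,165,80,50) if n=="top" else(160,220,50,40),n,.096 if n=="top" else .09)
    dark=(im.max(2)<130).astype(np.uint8)*255
    print("hole");blobs(dark,15,(155,192,20,20) if n=="top" else(297,143,14,12),n,.083)
# top panel corners in top img
m=(t.min(2)>190).astype(np.uint8)*255;k=np.zeros_like(m);k[155:225,125:200]=m[155:225,125:200]
cs,_=cv2.findContours(k,cv2.RETR_EXTERNAL,cv2.CHAIN_APPROX_NONE);c=max(cs,key=cv2.contourArea)
r=cv2.minAreaRect(c);b=cv2.boxPoints(r);print(b);w=np.array([ray("top",p,.0845) for p in b]);print(w)
for i in range(4):
    d=w[(i+1)%4]-w[i];print(np.hypot(*d[:2]),np.degrees(np.arctan2(d[1],d[0])))
ctr=w.mean(0);print("ctr",ctr)
# all-white caps/black
for name,uv in(("pen tip",(120+85/6,145+345/6)),("pen end",(120+238/6,145+545/6))): print(name,ray("top",uv,.008))
for name,uv in(("white",(325+408/9,165+200/9)),("black",(325+625/9,165+195/9)),("redbyeye",(325+204/9,165+291/9))): print(name,ray("top",uv,.096))
for name,uv in(("paper corner",(325+80/9,165+240/9)),):print(name,ray("top",uv,.01))
E
```

```text
red
side [178 228  12  12  99] [183.5253 232.899 ] [ 0.4682 -0.181   0.09  ]
hole
side [299 146  10   7  59] [303.322  148.9661] [0.4577 0.3176 0.083 ]
red
top [341 191  13  13 135] [346.9111 197.    ] [ 0.4681 -0.1803  0.096 ]
hole
top [160 196  11  12 104] [165.125  201.7692] [0.4544 0.3193 0.083 ]
[[120.6575 186.2466]
 [142.946  153.9283]
 [190.033  186.4021]
 [167.7445 218.7204]]
[[0.4975 0.4475 0.0845]
 [0.5888 0.3856 0.0845]
 [0.4972 0.2496 0.0845]
 [0.4075 0.3106 0.0845]]
0.11035170091033943 -34.09345007938238
0.16400790467083576 -123.97230012457318
0.10846971190342432 145.76810010142097
0.16376060333306408 56.686478967454164
ctr [0.4978 0.3483 0.0845]
pen tip [0.4545 0.4354 0.008 ]
pen end [0.3553 0.355  0.008 ]
white [ 0.4949 -0.2453  0.096 ]
black [ 0.4966 -0.3126  0.096 ]
redbyeye [ 0.4672 -0.1823  0.096 ]
paper corner [ 0.4883 -0.1629  0.01  ]
```

```bash
python3 - <<'E'
from h import *
P=dict(fl=(58,280),bl=(193,88),br=(423,248),fr=(290,445))
Z=dict(fl=.083,bl=.086,br=.086,fr=.083)
W={k:ray("top",(120+(v[0]-2.5)/6,145+(v[1]-2.5)/6),Z[k]) for k,v in P.items()}
for k in W: print(k,W[k])
def d(a,b):
    v=W[b]-W[a];return np.hypot(*v[:2]),np.degrees(np.arctan2(v[1],v[0]))
print("front->back",d("fl","bl"),d("fr","br")," right->left",d("fr","fl"),d("br","bl"))
ctr=sum(W.values())/4;print(ctr)
Q=dict(slotL=(105,287,.083),slotR=(200,350,.083),yel=(142,312,.089),ora=(191,347,.084),well=(274,343,.083),red=(158,305,.083))
S=dict(slotL=(413,156,.083),slotR=(275,167,.083),yel=(357,152,.089),ora=(285,165,.085),well=(215,217,.083),fl=(465,125,.083),bl=(512,360,.086),br=(160,377,.086))
print("top");y=np.radians(-34)
e=np.array([np.cos(y),np.sin(y)]);f=np.array([-e[1],e[0]])
def loc(w):v=w[:2]-ctr[:2];return v@e,v@f
for k,v in Q.items():
    w=ray("top",(120+(v[0]-2.5)/6,145+(v[1]-2.5)/6),v[2]);print(k,w,loc(w))
print("side")
for k,v in S.items():
    w=ray("side",(280+(v[0]-4)/9,125+(v[1]-4)/9),v[2]);print(k,w,loc(w))
E
```

```text
fl [0.4835 0.4227 0.083 ]
bl [0.5733 0.3593 0.086 ]
br [0.4984 0.2492 0.086 ]
fr [0.4074 0.3106 0.083 ]
front->back (np.float64(0.10991425058300598), np.float64(-35.2041575611385)) (np.float64(0.10976028204980658), np.float64(-33.99255149283333))  right->left (np.float64(0.135490571707742), np.float64(55.83579147252438)) (np.float64(0.13316690947251233), np.float64(55.77712336656919))
[0.4907 0.3354 0.0845]
top
slotL [0.4803 0.3999 0.083 ] (np.float64(-0.04467583235984447), np.float64(0.047654095312094295))
slotR [0.4511 0.3539 0.083 ] (np.float64(-0.04311898467290147), np.float64(-0.006861905361300229))
yel [0.4684 0.3798 0.089 ] (np.float64(-0.04332723568600173), np.float64(0.024322879023044815))
ora [0.4524 0.3578 0.084 ] (np.float64(-0.04423637347769323), np.float64(-0.002808925185434255))
well [0.4545 0.3189 0.083 ] (np.float64(-0.02077022998304314), np.float64(-0.03392573097273491))
red [0.4719 0.3743 0.083 ] (np.float64(-0.03727325859509899), np.float64(0.021767965780094763))
side
slotL [0.483  0.3989 0.083 ] (np.float64(-0.04179112958400866), np.float64(0.048323991097343144))
slotR [0.4537 0.3533 0.083 ] (np.float64(-0.04065517786696272), np.float64(-0.005818637309915069))
yel [0.471  0.3792 0.089 ] (np.float64(-0.040804833257436425), np.float64(0.025238367843517764))
ora [0.4564 0.3557 0.085 ] (np.float64(-0.039788035493571745), np.float64(-0.002353663002876129))
well [0.457  0.3188 0.083 ] (np.float64(-0.018624844451131224), np.float64(-0.032604725441224135))
fl [0.4847 0.4254 0.083 ] (np.float64(-0.055242568909108856), np.float64(0.07128130278870938))
bl [0.576  0.3584 0.086 ] (np.float64(0.05788333776559597), np.float64(0.0667062722288458))
br [0.5001 0.2507 0.086 ] (np.float64(0.055218297004468744), np.float64(-0.06495439042939406))
```

```bash
cat >> h.py <<'E'
from scipy.spatial.transform import Rotation as Ro
def rows(target,yawx,n):
    """rows from measured pose to target; yawx = world angle of tool x, deg; tool down"""
    s=manip.state();q=np.array(s["tool_rot"]);R=Ro.from_quat([q[1],q[2],q[3],q[0]])
    a=np.radians(yawx);T=Ro.from_matrix(np.array([[np.cos(a),np.sin(a),0],[np.sin(a),-np.cos(a),0],[0,0,-1]]))
    rv=(R.inv()*T).as_rotvec();d=(np.array(target)-s["tool_pos"])/n
    print("pos",s["tool_pos"],"F",s["contact_force"],"w",s["gripper_width"],"t",s["time"],"tot turn",np.degrees(rv))
    for i in range(n):
        print(np.round(Ro.inv(R).apply(d),4),np.round(np.degrees(rv)/n,2)); R=R*Ro.from_rotvec(rv/n)
E
python3 - <<'E'
from h import *
s=cv2.imread("pics/side0.png");t=cv2.imread("pics/top0.png")
h=lambda im:cv2.cvtColor(im,cv2.COLOR_BGR2HSV)
print("top yel",t[195:199,139:147].tolist());print("ora",t[200:205,149:154].tolist())
print("side slot");print(s[140:144,308:328].tolist())
print("jar side",s[240:246,183:190,:].mean((0,1)), "white",s[256:262,171:178].mean((0,1)))
rows((.468,-.181,.2),55.7,12)
E
```

```text
top yel [[[117, 120, 122], [75, 80, 81], [79, 118, 119], [92, 157, 159], [94, 117, 118], [149, 151, 155], [203, 204, 214], [221, 221, 237]], [[220, 222, 224], [131, 137, 139], [102, 167, 169], [116, 224, 226], [100, 191, 192], [90, 126, 128], [115, 120, 132], [163, 165, 192]], [[235, 236, 237], [228, 228, 229], [159, 177, 180], [120, 185, 187], [113, 210, 212], [119, 217, 218], [94, 133, 137], [101, 105, 115]], [[192, 197, 201], [235, 236, 237], [233, 234, 234], [196, 207, 210], [131, 166, 168], [117, 186, 188], [105, 139, 141], [92, 95, 98]]]
ora [[[70, 68, 72], [89, 90, 92], [137, 139, 141], [202, 202, 205], [237, 237, 238]], [[63, 66, 67], [64, 85, 96], [81, 114, 131], [120, 130, 137], [189, 191, 194]], [[108, 113, 118], [79, 134, 155], [85, 187, 216], [85, 160, 187], [128, 149, 160]], [[214, 215, 217], [127, 138, 145], [89, 141, 161], [102, 171, 198], [175, 214, 227]], [[236, 235, 236], [224, 224, 226], [167, 175, 180], [158, 172, 180], [221, 226, 230]]]
side slot
[[[48, 53, 53], [89, 100, 96], [101, 111, 105], [114, 124, 117], [138, 150, 143], [150, 161, 159], [232, 246, 241], [
[... 1188 characters left out ...]
0.5238 185.5952 187.6429]
pos [ 0.152  -0.6057  0.2302] F [-0.4141  0.4923 -0.8806] w 1.0053370518894689 t 0.1 tot turn [ -0.0967  -0.0519 -41.6175]
[ 0.0341 -0.0279  0.0026] [-0.01 -0.   -3.47]
[ 0.0358 -0.0258  0.0026] [-0.01 -0.   -3.47]
[ 0.0373 -0.0236  0.0026] [-0.01 -0.   -3.47]
[ 0.0386 -0.0213  0.0026] [-0.01 -0.   -3.47]
[ 0.0398 -0.0189  0.0026] [-0.01 -0.   -3.47]
[ 0.0409 -0.0165  0.0025] [-0.01 -0.   -3.47]
[ 0.0418 -0.014   0.0025] [-0.01 -0.   -3.47]
[ 0.0426 -0.0114  0.0025] [-0.01 -0.   -3.47]
[ 0.0432 -0.0088  0.0025] [-0.01 -0.   -3.47]
[ 0.0437 -0.0062  0.0025] [-0.01 -0.   -3.47]
[ 0.044  -0.0035  0.0025] [-0.01 -0.   -3.47]
[ 0.0441 -0.0009  0.0025] [-0.01 -0.   -3.47]
```

Call:
send_rows(steps=[[0.034, -0.028, 0.002, 0, 0, -3.5], [0.036, -0.026, 0.002, 0, 0, -3.5], [0.037, -0.024, 0.002, 0, 0, -3.5], [0.039, -0.021, 0.002, 0, 0, -3.5], [0.04, -0.019, 0.002, 0, 0, -3.5], [0.041, -0.0165, 0.002, 0, 0, -3.5], [0.042, -0.014, 0.002, 0, 0, -3.5], [0.042, -0.011, 0.002, 0, 0, -3.5]], grip=0.65)

```text
time: 1.1
tool_pos: [0.3627, -0.3211, 0.2148]
tool_rot: [-0.0, 0.933, 0.36, -0.0]
contact_force: [0.3, 0.6, -0.5]
gripper_width: 0.648
```

Call:
send_rows(steps=[[0.043, -0.009, 0.002, 0, 0, -3.5], [0.044, -0.006, 0.002, 0, 0, -3.5], [0.044, -0.0035, 0.002, 0, 0, -3.5], [0.04, 0, 0, 0, 0, -3.1], [0, 0, 0, 0, 0, 0]])

```text
time: 1.72
tool_pos: [0.4658, -0.1822, 0.2087]
tool_rot: [-0.001, 0.883, 0.469, -0.0]
contact_force: [0.6, -0.8, 0.1]
gripper_width: 0.647
```

```bash
python3 - <<'E'
from h import *
rows((.468,-.181,.2),55.7,1)
t=manip.grab_frame("top");s=manip.grab_frame("side")
a=cv2.resize(t[150:230,310:410],None,fx=5,fy=5,interpolation=2);b=cv2.resize(s[200:280,130:210],None,fx=5,fy=5,interpolation=2)
cv2.imwrite("pics/j1.png",np.hstack([a,b])[:, :800])
E
```

```text
pos [ 0.4658 -0.1822  0.2087] F [ 0.6125 -0.7582  0.0691] w 0.6470464522111069 t 1.725 tot turn [-0.065  -0.0076  0.2079]
[0.0022 0.0012 0.0087] [-0.06 -0.01  0.21]
```

View pics/j1.png

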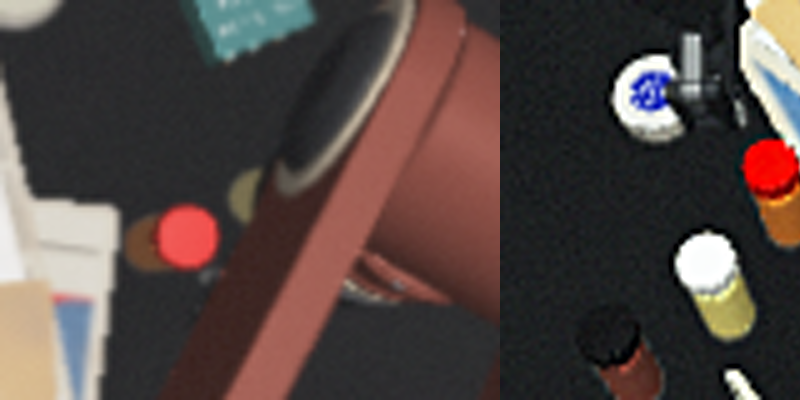

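```bash
python3 - <<'E'
from h import *
p=manip.state()["tool_pos"]
for n in("top","side"):
    print(n,proj(n,p),proj(n,p+[0,0,.07]), "jar top",proj(n,[.468,-.181,.096]))
E
```

```text
top [359.9623 196.0035] [368.901  194.3062] jar top [347.1702 197.0446]
side [175.5542 214.4322] [171.0913 201.8891] jar top [183.182  232.0181]
```

Call:
send_rows(steps=[[0.002, 0.001, 0.03, 0, 0, 0], [0, 0, 0.03, 0, 0, 0], [0, 0, 0.02, 0, 0, 0], [0, 0, 0.02, 0, 0, 0], [0, 0, 0.02, 0, 0, 0], [0, 0, 0.015, 0, 0, 0], [0, 0, 0.008, 0, 0, 0], [0, 0, 0, 0, 0, 0]])

```text
time: 2.82
tool_pos: [0.4667, -0.1832, 0.0659]
tool_rot: [-0.0, 0.884, 0.467, -0.0]
contact_force: [0.2, -0.2, 0.1]
gripper_width: 0.652
```

```bash
python3 - <<'E'
from h import *
rows((.468,-.181,.066),55.7,1)
s=manip.grab_frame("side")
cv2.imwrite("pics/j2.png",cv2.resize(s[190:290,130:230],None,fx=6,fy=6,interpolation=2))
E
```

```text
pos [ 0.4667 -0.1832  0.0659] F [ 0.1871 -0.1914  0.0842] w 0.6523284763597196 t 2.825 tot turn [-0.0544  0.006  -0.0496]
[ 0.0026 -0.0001 -0.0001] [-0.05  0.01 -0.05]
```

View pics/j2.png

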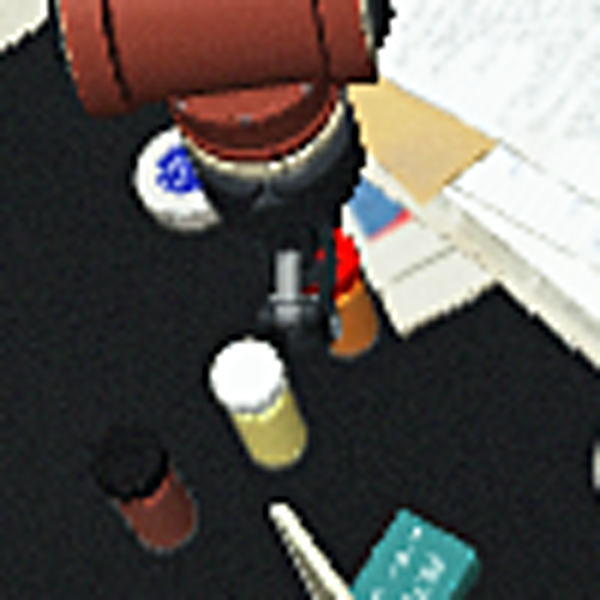

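```bash
python3 - <<'E'
from h import *
p=np.array(manip.state()["tool_pos"]);e=np.array([np.cos(np.radians(-34.3)),np.sin(np.radians(-34.3)),0]);f=np.array([-e[1],e[0],0])
g=lambda X:((proj("side",X)-[130,190])*6).round()
for sgn in(1,-1):
  for r in(.0275,.042):
    for k in(-.011,.011): print(sgn,r,k,g(p+sgn*r*e+k*f+[0,0,.008]),g(p+sgn*r*e+k*f+[0,0,.06]))
print(g([.468,-.181,0]),g([.468,-.181,.096]))
E
```

```text
1 0.0275 -0.011 [298. 323.] [281. 281.]
1 0.0275 0.011 [342. 320.] [327. 278.]
1 0.042 -0.011 [297. 351.] [280. 309.]
1 0.042 0.011 [342. 347.] [327. 306.]
-1 0.0275 -0.011 [299. 224.] [283. 178.]
-1 0.0275 0.011 [343. 221.] [328. 175.]
-1 0.042 -0.011 [300. 198.] [284. 152.]
-1 0.042 0.011 [343. 195.] [329. 149.]
[345. 328.] [319. 252.]
```

Call:
send_rows(steps=[[0.0025, 0, 0, 0, 0, 0], [0, 0, 0, 0, 0, 0], [0, 0, 0, 0, 0, 0], [0, 0, 0, 0, 0, 0], [0, 0, 0, 0, 0, 0], [0, 0, 0, 0, 0, 0], [0, 0, 0, 0, 0, 0], [0, 0, 0, 0, 0, 0]], grip=0)

```text
time: 3.88
tool_pos: [0.4693, -0.1812, 0.0674]
tool_rot: [0.001, 0.884, 0.467, 0.001]
contact_force: [-0.9, 1.3, 5.5]
gripper_width: 0.366
```

Call:
send_rows(steps=[[0, 0, -0.01, 0, 0, 0], [0, 0, -0.02, 0, 0, 0], [0, 0, -0.04, 0, 0, 0], [0, 0, -0.04, 0, 0, 0], [0, 0, -0.03, 0, 0, 0], [0, 0, 0, 0, 0, 0]])

```text
time: 4.62
tool_pos: [0.4697, -0.1817, 0.2091]
tool_rot: [0.002, 0.884, 0.467, 0.001]
contact_force: [0.6, 1.4, -1.7]
gripper_width: 0.368
```

```bash
python3 - <<'E'
from h import *
rows((.4557,.3188,.206),55.7,12)
s=manip.grab_frame("side")
cv2.imwrite("pics/j3.png",cv2.resize(s[170:270,130:230],None,fx=6,fy=6,interpolation=2))
E
```

```text
pos [ 0.4697 -0.1817  0.2091] F [ 0.6152  1.4064 -1.661 ] w 0.3682359262344803 t 4.625 tot turn [ 0.3191 -0.0184 -0.0168]
[ 0.0338 -0.0245  0.0001] [ 0.03 -0.   -0.  ]
[ 0.0338 -0.0245  0.0001] [ 0.03 -0.   -0.  ]
[ 0.0338 -0.0245  0.0002] [ 0.03 -0.   -0.  ]
[ 0.0338 -0.0245  0.0002] [ 0.03 -0.   -0.  ]
[ 0.0338 -0.0245  0.0002] [ 0.03 -0.   -0.  ]
[ 0.0338 -0.0245  0.0002] [ 0.03 -0.   -0.  ]
[ 0.0338 -0.0245  0.0002] [ 0.03 -0.   -0.  ]
[ 0.0338 -0.0245  0.0002] [ 0.03 -0.   -0.  ]
[ 0.0338 -0.0245  0.0002] [ 0.03 -0.   -0.  ]
[ 0.0338 -0.0245  0.0002] [ 0.03 -0.   -0.  ]
[ 0.0338 -0.0245  0.0002] [ 0.03 -0.   -0.  ]
[ 0.0338 -0.0245  0.0003] [ 0.03 -0.   -0.  ]
```

View pics/j3.png

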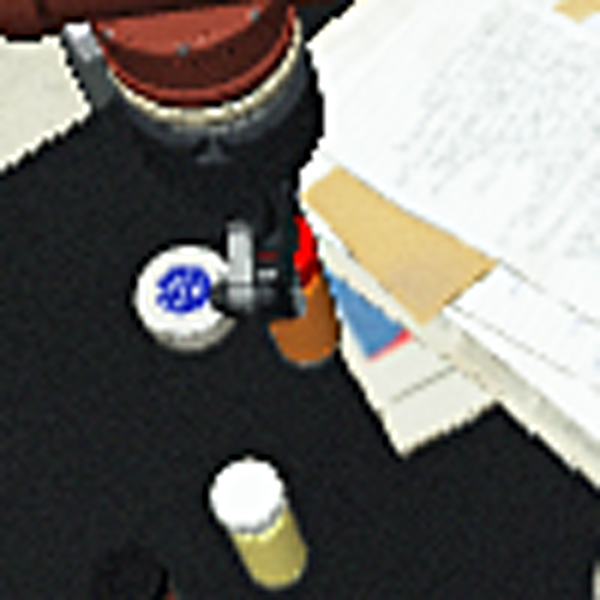

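Call:
send_rows(steps=[[0.02, -0.015, 0, 0, 0, 0], [0.034, -0.0245, 0, 0, 0, 0], [0.034, -0.0245, 0, 0, 0, 0], [0.034, -0.0245, 0, 0, 0, 0], [0.034, -0.0245, 0, 0, 0, 0], [0.034, -0.0245, 0, 0, 0, 0], [0.034, -0.0245, 0, 0, 0, 0], [0.034, -0.0245, 0, 0, 0, 0]])

```text
time: 5.68
tool_pos: [0.4582, 0.1384, 0.2033]
tool_rot: [-0.001, 0.884, 0.467, -0.002]
contact_force: [0.7, 0.0, -1.2]
gripper_width: 0.367
```

Call:
send_rows(steps=[[0.034, -0.0245, 0, 0, 0, 0], [0.034, -0.0245, 0, 0, 0, 0], [0.034, -0.0245, 0, 0, 0, 0], [0.028, -0.02, 0, 0, 0, 0], [0.018, -0.013, 0, 0, 0, 0], [0, 0, 0, 0, 0, 0], [0, 0, 0, 0, 0, 0]])

```text
time: 6.55
tool_pos: [0.4552, 0.3186, 0.2054]
tool_rot: [0.0, 0.884, 0.467, -0.001]
contact_force: [0.1, 0.4, -0.5]
gripper_width: 0.368
```

```bash
python3 - <<'E'
from h import *
rows((.4557,.3188,.206),55.7,1)
s=manip.grab_frame("side");t=manip.grab_frame("top")
cv2.imwrite("pics/w1s.png",cv2.resize(s[80:190,260:370],None,fx=5,fy=5,interpolation=2))
cv2.imwrite("pics/w1t.png",cv2.resize(t[140:240,100:220],None,fx=5,fy=5,interpolation=2))
E
```

```text
pos [0.4552 0.3186 0.2054] F [ 0.1428  0.3689 -0.4603] w 0.3680014141640948 t 6.55 tot turn [-0.0155  0.0953 -0.0488]
[ 0.0004  0.0003 -0.0006] [-0.02  0.1  -0.05]
```

View pics/w1s.png

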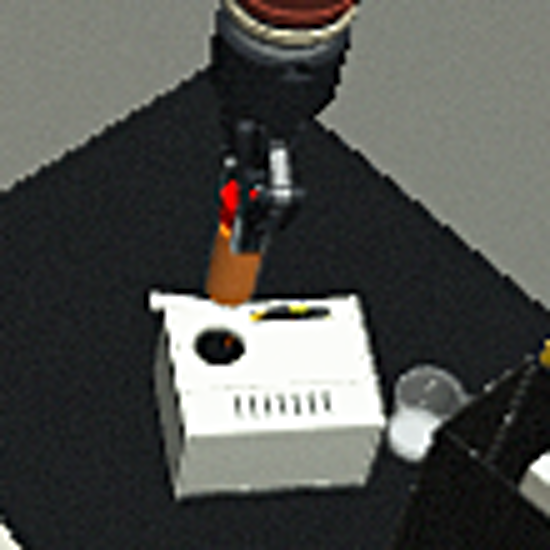

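View pics/w1t.png

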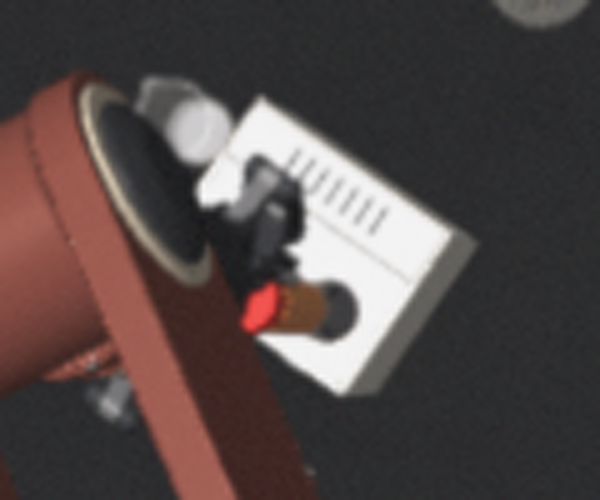

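```bash
python3 - <<'E'
from h import *
p=np.array(manip.state()["tool_pos"]);b=p-[0,0,.0674]
s=cv2.imread("pics/w1s.png");t=cv2.imread("pics/w1t.png")
for n,im,o in(("side",s,(260,80)),("top",t,(100,140))):
    im=cv2.resize(im,None,fx=1.4,fy=1.4,interpolation=2)
    for z in(0,.096):
        a=np.linspace(0,6.28,60);pts=np.array([(proj(n,b+[.0165*np.cos(x),.0165*np.sin(x),z])-o+.5)*7 for x in a])
        cv2.polylines(im,[pts.round().astype(np.int32)],True,(255,255,0),1)
    ax=np.array([(proj(n,b+[0,0,z])-o+.5)*7 for z in(0,.096)]).round().astype(int);cv2.line(im,tuple(ax[0].tolist()),tuple(ax[1].tolist()),(0,255,0),1)
    cv2.imwrite(f"pics/o_{n}.png",im[150:500,150:550] if n=="side" else im[250:600,250:650])
E
python3 -c "
import cv2,numpy as np
a=cv2.imread('pics/o_side.png');b=cv2.imread('pics/o_top.png');cv2.imwrite('pics/o.png',np.hstack([a,b]))"
```

```text
(no output)
```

View pics/o.png

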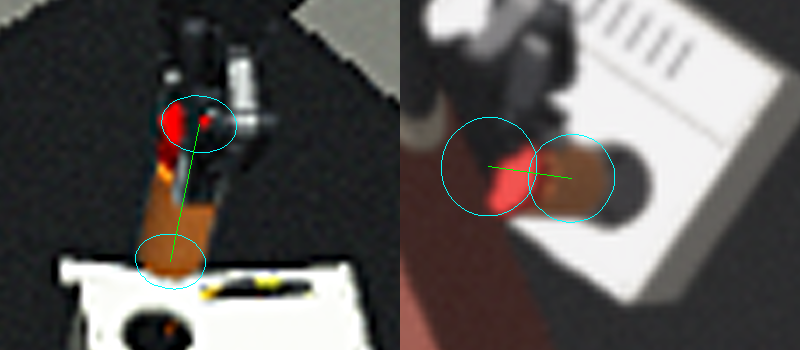

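Call:
send_rows(steps=[[0, 0, 0.015, 0, 0, 0], [0, 0, 0.015, 0, 0, 0], [0, 0, 0.01, 0, 0, 0], [0, 0, 0, 0, 0, 0]])

```text
time: 7.15
tool_pos: [0.4545, 0.319, 0.1645]
tool_rot: [-0.0, 0.884, 0.467, -0.002]
contact_force: [0.4, 0.8, -0.8]
gripper_width: 0.366
```

```bash
python3 - <<'E'
from h import *
s=manip.grab_frame("side");t=manip.grab_frame("top")
cv2.imwrite("pics/w2s_raw.png",s);cv2.imwrite("pics/w2t_raw.png",t)
st=manip.state();p=np.array(st["tool_pos"]);b=p-[0,0,.0674];print(p,st["contact_force"])
out=[]
for n,im,o in(("side",s,(285,105)),("top",t,(145,180))):
    k=10;im=cv2.resize(im[o[1]:o[1]+40,o[0]:o[0]+40],None,fx=k,fy=k,interpolation=2)
    a=np.linspace(0,6.28,60)
    for c,z,r,col in((b,0,.0165,(255,255,0)),(b,.076,.0165,(255,255,0)),(np.array([.4557,.3188,.083]),0,.018,(0,0,255))):
        pts=np.array([(proj(n,c+[r*np.cos(x),r*np.sin(x),z])-o+.5)*k for x in a])
        cv2.polylines(im,[pts.round().astype(np.int32)],True,col,1)
    out.append(im)
cv2.imwrite("pics/w2.png",np.hstack(out))
E
```

```text
[0.4554 0.3196 0.1663] [-1.263   1.1108 -1.1939]
```

View pics/w2.png

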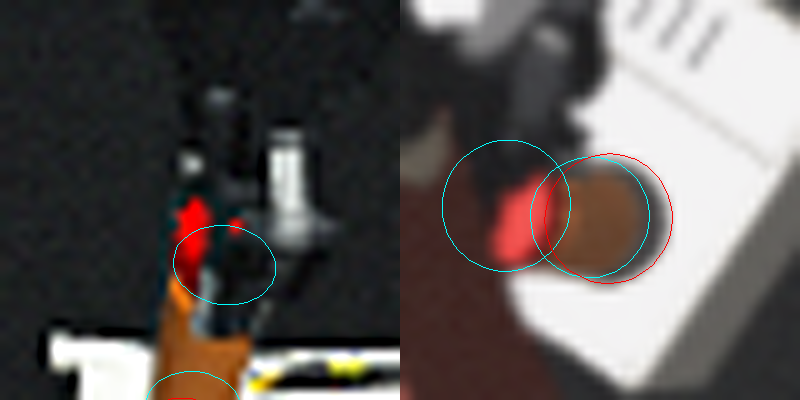

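```bash
python3 - <<'E'
from h import *
s=cv2.imread("pics/w2s_raw.png");t=cv2.imread("pics/w2t_raw.png")
k=10;o=(290,128);a=cv2.resize(s[o[1]:o[1]+40,o[0]:o[0]+40],None,fx=k,fy=k,interpolation=2)
o2=(150,185);b=cv2.resize(t[o2[1]:o2[1]+40,o2[0]:o2[0]+40],None,fx=k,fy=k,interpolation=2)
b=np.clip(b.astype(int)*2,0,255).astype(np.uint8)
cv2.imwrite("pics/w3.png",np.hstack([a,b]))
E
```

```text
(no output)
```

View pics/w3.png

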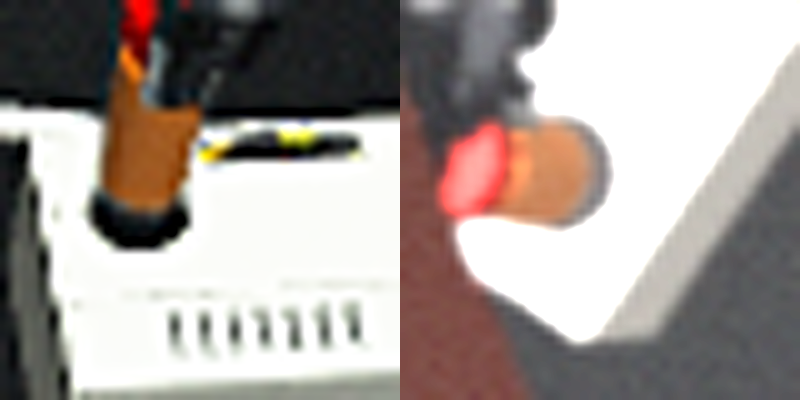

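```bash
python3 - <<'E'
from h import *
for z in(.09,.095,.099,.103): print(z,ray("top",(162.65,201.75),z),ray("side",(304.15,145.15),z))
print("well",ray("top",(165.2,201.9),.083),ray("side",(303.4,148.8),.083))
p=[.4554,.3193,.098]
print("tcp bottom",proj("top",p),proj("side",p))
E
```

```text
0.09 [0.4542 0.3243 0.09  ] [0.4508 0.3267 0.09  ]
0.095 [0.454  0.3229 0.095 ] [0.4532 0.3235 0.095 ]
0.099 [0.4539 0.3217 0.099 ] [0.4552 0.321  0.099 ]
0.103 [0.4537 0.3206 0.103 ] [0.4571 0.3185 0.103 ]
well [0.4541 0.3191 0.083 ] [0.4573 0.3183 0.083 ]
tcp bottom [163.6271 201.212 ] [303.7913 145.6214]
```

Call:
send_rows(steps=[[-0.001, 0.0017, 0, 0, 0, 0], [0, 0, 0.004, 0, 0, 0], [0, 0, 0.004, 0, 0, 0], [0, 0, 0.002, 0, 0, 0], [0, 0, 0.002, 0, 0, 0], [0, 0, 0, 0, 0, 0]])

```text
time: 8.0
tool_pos: [0.4561, 0.3177, 0.154]
tool_rot: [-0.0, 0.884, 0.467, -0.0]
contact_force: [-0.4, -0.2, -1.6]
gripper_width: 0.37
```

```bash
python3 - <<'E'
from h import *
s=manip.grab_frame("side");t=manip.grab_frame("top")
st=manip.state();print(st["tool_pos"],st["contact_force"],st["ft_torque"])
k=10;o=(290,128);a=cv2.resize(s[o[1]:o[1]+40,o[0]:o[0]+40],None,fx=k,fy=k,interpolation=2)
o2=(150,185);b=cv2.resize(t[o2[1]:o2[1]+40,o2[0]:o2[0]+40],None,fx=k,fy=k,interpolation=2)
b=np.clip(b.astype(int)*2,0,255).astype(np.uint8)
cv2.imwrite("pics/w4.png",np.hstack([a,b]))
E
```

```text
[0.4562 0.3178 0.1544] [ 0.268   0.3707 -1.0254] [-0.0235 -0.0448  0.0361]
```

View pics/w4.png

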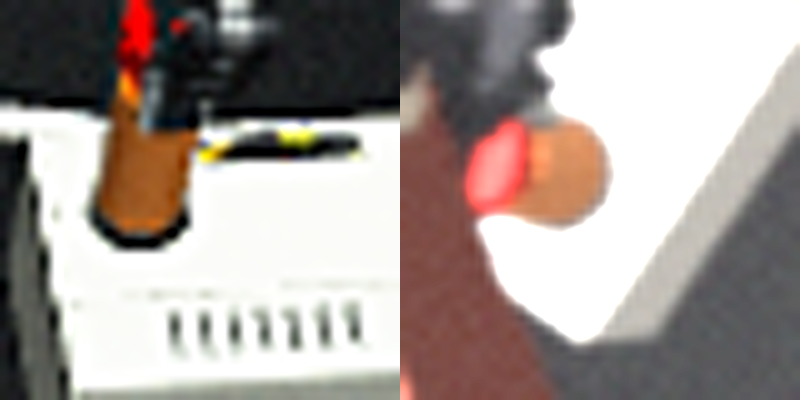

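Call:
send_rows(steps=[[0, 0, 0.002, 0, 0, 0], [0, 0, 0.001, 0, 0, 0], [0, 0, 0.001, 0, 0, 0], [0, 0, 0.001, 0, 0, 0], [0, 0, 0, 0, 0, 0]])

```text
time: 8.72
tool_pos: [0.4562, 0.3178, 0.1492]
tool_rot: [-0.0, 0.884, 0.467, -0.0]
contact_force: [0.1, -0.0, -1.9]
gripper_width: 0.364
```

Call:
send_rows(steps=[[0, 0, 0.001, 0, 0, 0], [0, 0, 0.001, 0, 0, 0], [0, 0, 0.001, 0, 0, 0], [0, 0, 0, 0, 0, 0]])

```text
time: 9.22
tool_pos: [0.4562, 0.3178, 0.1462]
tool_rot: [-0.0, 0.884, 0.467, -0.0]
contact_force: [-0.8, 0.6, -1.1]
gripper_width: 0.369
```

Nominal jar bottom is now at 0.079 m, below the panel, and there is no contact force. I'll go deeper gently.

Call:
send_rows(steps=[[0, 0, 0.001, 0, 0, 0], [0, 0, 0.001, 0, 0, 0], [0, 0, 0.001, 0, 0, 0], [0, 0, 0.001, 0, 0, 0], [0, 0, 0, 0, 0, 0]])

```text
time: 9.85
tool_pos: [0.4561, 0.3177, 0.1421]
tool_rot: [-0.0, 0.884, 0.467, -0.0]
contact_force: [-0.9, 1.0, -1.1]
gripper_width: 0.37
```

Call:
send_rows(steps=[[0, 0, 0.0015, 0, 0, 0], [0, 0, 0.0015, 0, 0, 0], [0, 0, 0.0015, 0, 0, 0], [0, 0, 0.0015, 0, 0, 0], [0, 0, 0, 0, 0, 0]])

```text
time: 10.48
tool_pos: [0.4561, 0.3177, 0.136]
tool_rot: [-0.0, 0.884, 0.467, -0.0]
contact_force: [-0.1, 1.1, -1.3]
gripper_width: 0.367
```

Call:
send_rows(steps=[[0, 0, 0.003, 0, 0, 0], [0, 0, 0.003, 0, 0, 0], [0, 0, 0.003, 0, 0, 0], [0, 0, 0.003, 0, 0, 0], [0, 0, 0.003, 0, 0, 0], [0, 0, 0, 0, 0, 0]])

```text
time: 11.22
tool_pos: [0.456, 0.3177, 0.1208]
tool_rot: [-0.0, 0.884, 0.467, -0.0]
contact_force: [-1.2, 1.6, -2.7]
gripper_width: 0.368
```

Call:
send_rows(steps=[[0, 0, 0.003, 0, 0, 0], [0, 0, 0.003, 0, 0, 0], [0, 0, 0.003, 0, 0, 0], [0, 0, 0.003, 0, 0, 0], [0, 0, 0.003, 0, 0, 0], [0, 0, 0, 0, 0, 0]])

```text
time: 11.98
tool_pos: [0.456, 0.3178, 0.1058]
tool_rot: [-0.0, 0.884, 0.467, -0.0]
contact_force: [-1.2, 2.4, -2.4]
gripper_width: 0.364
```

Call:
send_rows(steps=[[0, 0, 0.003, 0, 0, 0], [0, 0, 0.002, 0, 0, 0], [0, 0, 0.002, 0, 0, 0], [0, 0, 0.001, 0, 0, 0], [0, 0, 0.001, 0, 0, 0], [0, 0, 0, 0, 0, 0]])

```text
time: 12.72
tool_pos: [0.4562, 0.3179, 0.0973]
tool_rot: [-0.0, 0.884, 0.467, 0.0]
contact_force: [-1.6, 4.7, 0.8]
gripper_width: 0.366
```

Call:
send_rows(steps=[[0, 0, 0.001, 0, 0, 0], [0, 0, 0.001, 0, 0, 0], [0, 0, 0.0005, 0, 0, 0], [0, 0, 0, 0, 0, 0]])

```text
time: 13.22
tool_pos: [0.4562, 0.3179, 0.0949]
tool_rot: [-0.0, 0.884, 0.467, 0.0]
contact_force: [-2.2, 4.7, 1.2]
gripper_width: 0.37
```

Call:
send_rows(steps=[[0.0004, -0.0005, 0, 0, 0, 0], [0, 0, 0.001, 0, 0, 0], [0, 0, 0.0005, 0, 0, 0], [0, 0, 0.0005, 0, 0, 0], [0, 0, 0, 0, 0, 0]])

```text
time: 13.85
tool_pos: [0.4563, 0.3183, 0.0935]
tool_rot: [0.0, 0.884, 0.467, 0.0]
contact_force: [-2.6, 0.5, 5.3]
gripper_width: 0.369
```

Call:
send_rows(steps=[[0, 0, 0.0005, 0, 0, 0], [0, 0, 0.0005, 0, 0, 0], [0, 0, 0, 0, 0, 0]])

```text
time: 14.22
tool_pos: [0.4565, 0.3185, 0.0935]
tool_rot: [0.0, 0.884, 0.467, 0.0]
contact_force: [-4.2, 0.8, 9.3]
gripper_width: 0.368
```

Call:
send_rows(steps=[[0, 0, -0.001, 0, 0, 0], [0, 0, 0, 0, 0, 0], [0, 0, 0, 0, 0, 0], [0, 0, 0, 0, 0, 0], [0, 0, 0, 0, 0, 0], [0, 0, 0, 0, 0, 0]], grip=0.6)

```text
time: 14.98
tool_pos: [0.456, 0.3184, 0.0928]
tool_rot: [0.0, 0.884, 0.467, -0.0]
contact_force: [0.7, 0.8, 0.2]
gripper_width: 0.599
```

Call:
send_rows(steps=[[0, 0, -0.005, 0, 0, 0], [0, 0, -0.015, 0, 0, 0], [0, 0, -0.03, 0, 0, 0], [0, 0, -0.03, 0, 0, 0], [0, 0, -0.03, 0, 0, 0], [0, 0, 0, 0, 0, 0]])

```text
time: 15.72
tool_pos: [0.458, 0.3194, 0.2075]
tool_rot: [0.0, 0.884, 0.467, 0.004]
contact_force: [0.5, -1.5, -0.7]
gripper_width: 0.602
```

```bash
python3 - <<'E'
from h import *
# target above rim: comparator ctr + local(-.042,.0205)
a=np.radians(-34.3);e=np.array([np.cos(a),np.sin(a)]);f=np.array([-e[1],e[0]])
for tag,S in(("top",[(.4803,.3999),(.4511,.3539)]),("side",[(.483,.3989),(.4537,.3533)])): print(tag,np.mean(S,0))
w=np.array([.4563,.3183])  # jar TCP in well = well
print("rel from slot-well", np.mean([(.4803,.3999),(.4511,.3539)],0)-[.4545,.3189], np.mean([(.483,.3989),(.4537,.3533)],0)-[.457,.3188])
s=manip.grab_frame("side");t=manip.grab_frame("top")
k=8;o=(280,110);A=cv2.resize(s[o[1]:o[1]+60,o[0]:o[0]+50],None,fx=k,fy=k,interpolation=2)
o2=(135,175);b=cv2.resize(t[o2[1]:o2[1]+60,o2[0]:o2[0]+50],None,fx=k,fy=k,interpolation=2)
cv2.imwrite("pics/w5.png",np.hstack([A,b]))
for n,z in(("side",.122),("top",.122)):print(n,proj(n,[.4563,.3183,z]))
E
```

```text
top [0.4657 0.3769]
side [0.4683 0.3761]
rel from slot-well [0.0112 0.058 ] [0.0113 0.0573]
side [304.6752 141.5275]
top [161.5093 200.5303]
```

View pics/w5.png

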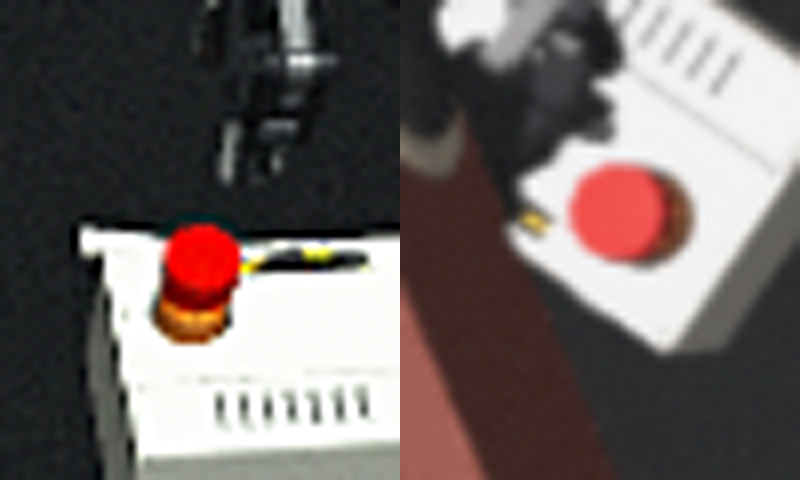

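```bash
python3 - <<'E'
from h import *
rows((.4618,.3677,.2),55.7,2)
E
```

```text
pos [0.4561 0.3184 0.2032] F [ 0.0621 -0.3066 -0.5174] w 0.5998388383294023 t 15.825 tot turn [ 0.0243 -0.0432 -0.0159]
[ 0.022  -0.0115  0.0016] [ 0.01 -0.02 -0.01]
[ 0.022  -0.0115  0.0016] [ 0.01 -0.02 -0.01]
```

Call:
send_rows(steps=[[0.022, -0.0115, 0, 0, 0, 0], [0.022, -0.0115, 0, 0, 0, 0], [0, 0, 0.02, 0, 0, 0], [0, 0, 0.03, 0, 0, 0], [0, 0, 0.025, 0, 0, 0], [0, 0, 0.015, 0, 0, 0], [0, 0, 0.01, 0, 0, 0], [0, 0, 0, 0, 0, 0]], grip=0)

```text
time: 16.82
tool_pos: [0.4615, 0.3672, 0.102]
tool_rot: [0.0, 0.884, 0.467, -0.001]
contact_force: [0.3, -0.0, 0.5]
gripper_width: -0.002
```

```bash
python3 - <<'E'
from h import *
rows((.4618,.3677,.09),55.7,1)
s=manip.grab_frame("side")
k=10;o=(280,110);cv2.imwrite("pics/d1.png",cv2.resize(s[o[1]:o[1]+55,o[0]:o[0]+60],None,fx=k,fy=k,interpolation=2))
E
```

```text
pos [0.4615 0.3672 0.102 ] F [ 0.2804 -0.0124  0.5252] w -0.001884252898208355 t 16.825 tot turn [-0.031   0.0781 -0.025 ]
[0.0006 0.     0.012 ] [-0.03  0.08 -0.03]
```

View pics/d1.png

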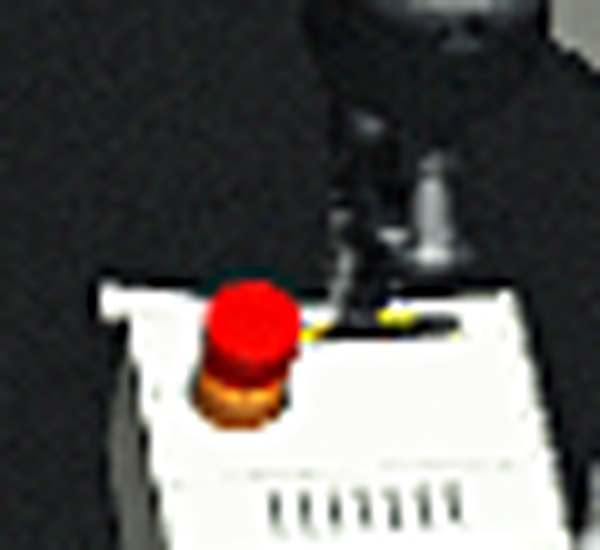

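Call:
send_rows(steps=[[0, 0, 0.004, 0, 0, 0], [0, 0, 0.004, 0, 0, 0], [0, 0, 0, 0, 0, 0]])

```text
time: 17.25
tool_pos: [0.4617, 0.3676, 0.0946]
tool_rot: [0.0, 0.884, 0.467, -0.0]
contact_force: [-0.5, 0.7, -0.2]
gripper_width: -0.001
```

Call:
send_rows(steps=[[0, 0, 0.0005, 0, 0, 0], [0, 0, 0.0005, 0, 0, 0], [0, 0, 0, 0, 0, 0]])

```text
time: 17.62
tool_pos: [0.4618, 0.3677, 0.0938]
tool_rot: [-0.0, 0.884, 0.467, -0.0]
contact_force: [0.3, -1.4, 0.1]
gripper_width: 0.005
```

Call:
send_rows(steps=[[0, 0, 0.0005, 0, 0, 0], [0, 0, 0, 0, 0, 0]])

```text
time: 17.88
tool_pos: [0.4618, 0.3677, 0.0933]
tool_rot: [-0.0, 0.884, 0.467, -0.0]
contact_force: [-0.3, 0.7, -0.5]
gripper_width: -0.001
```

Call:
send_rows(steps=[[0, 0, 0.0005, 0, 0, 0], [0, 0, 0, 0, 0, 0]])

```text
time: 18.12
tool_pos: [0.4618, 0.3677, 0.0927]
tool_rot: [0.0, 0.884, 0.467, -0.0]
contact_force: [0.8, 0.1, 0.2]
gripper_width: -0.002
```

Call:
send_rows(steps=[[0, 0, 0.0004, 0, 0, 0], [0, 0, 0.0004, 0, 0, 0], [0, 0, 0, 0, 0, 0]])

```text
time: 18.5
tool_pos: [0.4618, 0.3677, 0.0919]
tool_rot: [-0.0, 0.884, 0.467, -0.0]
contact_force: [-0.5, 0.2, 0.7]
gripper_width: -0.0
```

Call:
send_rows(steps=[[0, 0, 0.0004, 0, 0, 0], [0, 0, 0, 0, 0, 0]])

```text
time: 18.75
tool_pos: [0.4618, 0.3677, 0.0915]
tool_rot: [-0.0, 0.884, 0.467, -0.0]
contact_force: [-1.1, 0.2, -0.1]
gripper_width: -0.001
```

Call:
send_rows(steps=[[0, 0, 0.0004, 0, 0, 0], [0, 0, 0, 0, 0, 0]])

```text
time: 19.0
tool_pos: [0.4618, 0.3677, 0.0912]
tool_rot: [0.0, 0.884, 0.467, -0.0]
contact_force: [-0.6, -0.3, -0.4]
gripper_width: 0.001
```

Call:
send_rows(steps=[[0, 0, 0.0003, 0, 0, 0], [0, 0, 0, 0, 0, 0]])

```text
time: 19.25
tool_pos: [0.4618, 0.3677, 0.0909]
tool_rot: [0.0, 0.884, 0.467, -0.0]
contact_force: [-0.4, 0.2, 0.8]
gripper_width: 0.002
```

Call:
send_rows(steps=[[0, 0, 0.0003, 0, 0, 0], [0, 0, 0, 0, 0, 0]])

```text
time: 19.5
tool_pos: [0.4619, 0.3677, 0.0906]
tool_rot: [0.0, 0.884, 0.467, -0.0]
contact_force: [0.3, -0.1, 0.6]
gripper_width: -0.0
```

Call:
send_rows(steps=[[0, 0, 0.0003, 0, 0, 0], [0, 0, 0, 0, 0, 0]])

```text
time: 19.75
tool_pos: [0.4618, 0.3677, 0.0903]
tool_rot: [-0.0, 0.884, 0.467, -0.0]
contact_force: [0.4, -0.6, -0.6]
gripper_width: -0.001
```

Call:
send_rows(steps=[[0, 0, 0.0003, 0, 0, 0], [0, 0, 0, 0, 0, 0]])

```text
time: 20.0
tool_pos: [0.4618, 0.3677, 0.09]
tool_rot: [-0.0, 0.884, 0.467, -0.0]
contact_force: [0.0, 1.0, -0.4]
gripper_width: 0.003
```

Call:
send_rows(steps=[[0, 0, 0.0003, 0, 0, 0], [0, 0, 0, 0, 0, 0]])

```text
time: 20.25
tool_pos: [0.4618, 0.3677, 0.0897]
tool_rot: [-0.0, 0.884, 0.467, -0.0]
contact_force: [-0.1, 1.5, 0.3]
gripper_width: -0.002
```

Call:
send_rows(steps=[[0, 0, 0.0003, 0, 0, 0], [0, 0, 0, 0, 0, 0]])

```text
time: 20.5
tool_pos: [0.4618, 0.3677, 0.0894]
tool_rot: [-0.0, 0.884, 0.467, -0.0]
contact_force: [0.6, 0.5, -0.5]
gripper_width: 0.0
```

Call:
send_rows(steps=[[0, 0, 0.0003, 0, 0, 0], [0, 0, 0, 0, 0, 0]])

```text
time: 20.75
tool_pos: [0.4618, 0.3677, 0.0891]
tool_rot: [-0.0, 0.884, 0.467, -0.0]
contact_force: [0.0, -0.2, 0.0]
gripper_width: -0.002
```

Call:
send_rows(steps=[[0, 0, 0.0003, 0, 0, 0], [0, 0, 0, 0, 0, 0]])

```text
time: 21.0
tool_pos: [0.4619, 0.3677, 0.0888]
tool_rot: [0.0, 0.884, 0.467, 0.0]
contact_force: [-0.2, 0.3, 0.3]
gripper_width: 0.004
```

Call:
send_rows(steps=[[0, 0, 0.0003, 0, 0, 0], [0, 0, 0, 0, 0, 0]])

```text
time: 21.25
tool_pos: [0.4619, 0.3677, 0.0887]
tool_rot: [-0.0, 0.884, 0.467, 0.0]
contact_force: [-0.3, -0.0, 1.7]
gripper_width: 0.001
```

Call:
send_rows(steps=[[0, 0, 0.0003, 0, 0, 0], [0, 0, 0, 0, 0, 0]])

```text
time: 21.5
tool_pos: [0.4619, 0.3677, 0.0886]
tool_rot: [-0.0, 0.884, 0.467, 0.0]
contact_force: [-1.2, -1.5, 3.8]
gripper_width: -0.001
```

Call:
send_rows(steps=[[0, 0, 0.0002, 0, 0, 0], [0, 0, 0, 0, 0, 0]])

```text
time: 21.75
tool_pos: [0.462, 0.3677, 0.0885]
tool_rot: [0.0, 0.884, 0.467, 0.0]
contact_force: [-1.2, -2.1, 6.4]
gripper_width: 0.0
```

Call:
send_rows(steps=[[0.001, 0, 0, 0, 0, 0], [0.001, 0, 0, 0, 0, 0], [0, 0, 0, 0, 0, 0]])

```text
time: 22.12
tool_pos: [0.4631, 0.3695, 0.0887]
tool_rot: [-0.0, 0.884, 0.467, 0.0]
contact_force: [-2.6, -1.3, 6.2]
gripper_width: -0.002
```

Call:
send_rows(steps=[[0.001, 0, 0, 0, 0, 0], [0.001, 0, 0, 0, 0, 0], [0.001, 0, 0, 0, 0, 0], [0, 0, 0, 0, 0, 0]])

```text
time: 22.62
tool_pos: [0.4649, 0.3721, 0.0888]
tool_rot: [-0.0, 0.884, 0.467, 0.0]
contact_force: [-2.5, -1.5, 5.8]
gripper_width: 0.001
```

```bash
python3 - <<'E'
from h import *
rows((.4674,.376,.09),55.7,1)
s=manip.grab_frame("side")
k=10;o=(280,110);cv2.imwrite("pics/d2.png",cv2.resize(s[o[1]:o[1]+55,o[0]:o[0]+60],None,fx=k,fy=k,interpolation=2))
E
```

```text
pos [0.4649 0.3721 0.0888] F [-2.4968 -1.5191  5.8422] w 0.0006508680743481607 t 22.625 tot turn [ 0.0079 -0.0422 -0.0121]
[ 0.0046 -0.0002 -0.0012] [ 0.01 -0.04 -0.01]
```

View pics/d2.png

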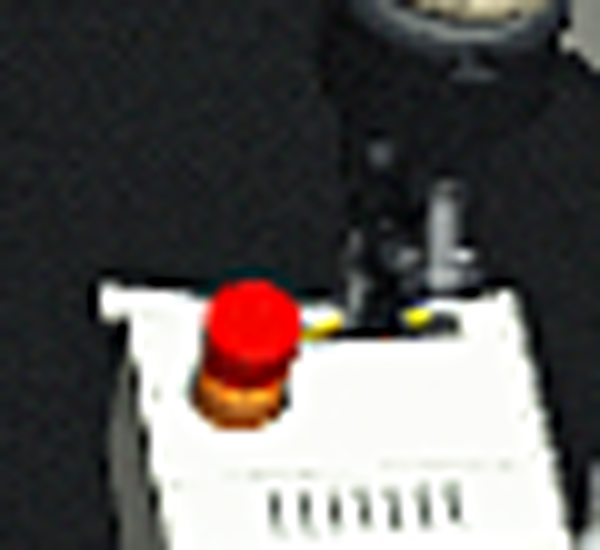

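Call:
send_rows(steps=[[0.0015, 0, 0, 0, 0, 0], [0.0015, 0, 0, 0, 0, 0], [0.0015, 0, 0, 0, 0, 0], [0, 0, 0, 0, 0, 0]])

```text
time: 23.18
tool_pos: [0.4675, 0.3759, 0.0889]
tool_rot: [-0.0, 0.884, 0.467, 0.0]
contact_force: [-2.7, 0.1, 6.9]
gripper_width: 0.001
```

Call:
send_rows(steps=[[0.0015, 0, 0, 0, 0, 0], [0.0015, 0, 0, 0, 0, 0], [0.0015, 0, 0, 0, 0, 0], [0, 0, 0, 0, 0, 0]])

```text
time: 23.68
tool_pos: [0.47, 0.3796, 0.0889]
tool_rot: [-0.0, 0.884, 0.467, 0.0]
contact_force: [-3.1, -1.2, 6.2]
gripper_width: -0.002
```

Call:
send_rows(steps=[[0.0015, 0, 0, 0, 0, 0], [0.0015, 0, 0, 0, 0, 0], [0.0015, 0, 0, 0, 0, 0], [0, 0, 0, 0, 0, 0]])

```text
time: 24.18
tool_pos: [0.4726, 0.3833, 0.0889]
tool_rot: [-0.0, 0.884, 0.467, 0.0]
contact_force: [-1.8, -0.4, 6.7]
gripper_width: -0.005
```

```bash
python3 - <<'E'
from h import *
rows((.4674,.376,.09),55.7,1)
s=manip.grab_frame("side")
k=10;o=(280,110);cv2.imwrite("pics/d3.png",cv2.resize(s[o[1]:o[1]+55,o[0]:o[0]+60],None,fx=k,fy=k,interpolation=2))
E
```

```text
pos [0.4726 0.3833 0.0889] F [-1.7883 -0.3923  6.6991] w -0.0054825843884022145 t 24.175 tot turn [ 0.0079 -0.0537 -0.0156]
[-0.009  -0.0002 -0.0011] [ 0.01 -0.05 -0.02]
```

View pics/d3.png

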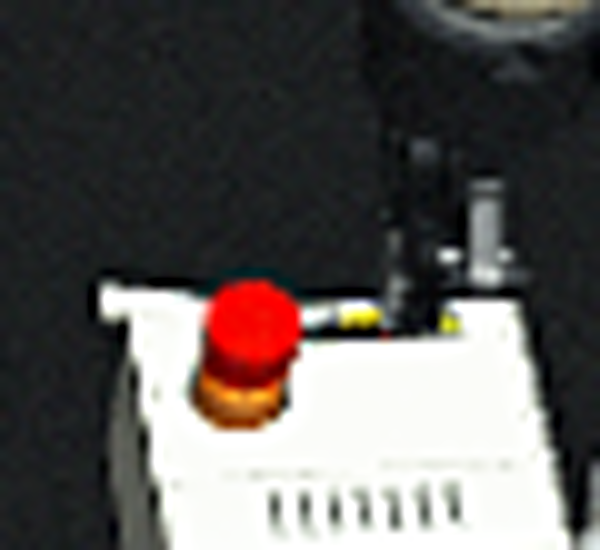

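Call:
send_rows(steps=[[0, 0, -0.003, 0, 0, 0], [-0.0095, 0, 0, 0, 0, 0], [-0.0095, 0, 0, 0, 0, 0], [0, 0, 0, 0, 0, 0], [0, 0, 0.0015, 0, 0, 0], [0, 0, 0.001, 0, 0, 0], [0, 0, 0, 0, 0, 0]])

```text
time: 25.1
tool_pos: [0.4617, 0.3673, 0.0888]
tool_rot: [0.0, 0.884, 0.467, -0.0]
contact_force: [-0.6, -0.0, 3.0]
gripper_width: 0.002
```

Call:
send_rows(steps=[[0, 0, 0.0003, 0, 0, 0], [0, 0, 0, 0, 0, 0]])

```text
time: 25.35
tool_pos: [0.4617, 0.3673, 0.0887]
tool_rot: [0.0, 0.884, 0.467, 0.0]
contact_force: [-1.6, -1.5, 5.0]
gripper_width: -0.004
```

Call:
send_rows(steps=[[0.001, 0, 0.0002, 0, 0, 0], [0.0015, 0, 0, 0, 0, 0], [0.0015, 0, 0, 0, 0, 0], [0.0015, 0, 0, 0, 0, 0], [0, 0, 0, 0, 0, 0]])

```text
time: 25.98
tool_pos: [0.4652, 0.3724, 0.0891]
tool_rot: [-0.0, 0.884, 0.467, 0.001]
contact_force: [-2.3, -0.4, 6.8]
gripper_width: -0.001
```

Call:
send_rows(steps=[[0.0015, 0, 0, 0, 0, 0], [0.0015, 0, 0, 0, 0, 0], [0.0015, 0, 0, 0, 0, 0], [0.0015, 0, 0, 0, 0, 0], [0, 0, 0, 0, 0, 0]])

```text
time: 26.6
tool_pos: [0.4686, 0.3774, 0.0892]
tool_rot: [-0.0, 0.884, 0.467, 0.001]
contact_force: [-2.2, -1.0, 7.6]
gripper_width: -0.005
```

Call:
send_rows(steps=[[0.0015, 0, 0, 0, 0, 0], [0.0015, 0, 0, 0, 0, 0], [0.0015, 0, 0, 0, 0, 0], [0.0015, 0, 0, 0, 0, 0], [0, 0, 0, 0, 0, 0]])

```text
time: 27.22
tool_pos: [0.472, 0.3824, 0.0893]
tool_rot: [-0.0, 0.884, 0.467, 0.001]
contact_force: [-2.4, -1.6, 7.0]
gripper_width: -0.0
```

```bash
python3 - <<'E'
from h import *
rows((.4674,.376,.09),55.7,1)
s=manip.grab_frame("side");cv2.imwrite("pics/d4raw.png",s)
k=10;o=(280,110);cv2.imwrite("pics/d4.png",cv2.resize(s[o[1]:o[1]+55,o[0]:o[0]+60],None,fx=k,fy=k,interpolation=2))
E
```

```text
pos [0.472  0.3824 0.0893] F [-2.3514 -1.6245  6.9509] w -0.0004139962779733402 t 27.225 tot turn [ 0.0173 -0.1069 -0.0178]
[-0.0079 -0.0002 -0.0007] [ 0.02 -0.11 -0.02]
```

View pics/d4.png

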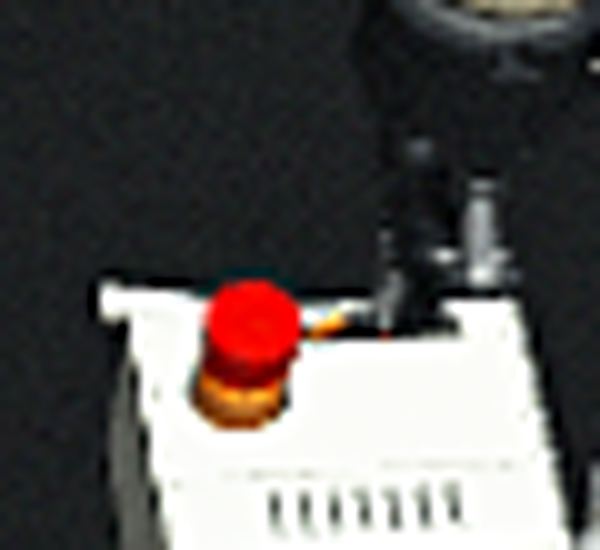

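Call:
send_rows(steps=[[0.001, 0, 0, 0, 0, 0], [0, 0, -0.003, 0, 0, 0], [-0.0095, 0, 0, 0, 0, 0], [-0.0095, 0, 0, 0, 0, 0], [0, 0, 0, 0, 0, 0], [0, 0, 0.0015, 0, 0, 0], [0, 0, 0.001, 0, 0, 0], [0, 0, 0, 0, 0, 0]])

```text
time: 28.28
tool_pos: [0.4614, 0.3669, 0.0891]
tool_rot: [0.0, 0.884, 0.467, -0.0]
contact_force: [-1.8, -2.6, 4.5]
gripper_width: -0.001
```

Call:
send_rows(steps=[[0.001, 0, 0.0002, 0, 0, 0], [0, 0, 0, 0, 0, 0]])

```text
time: 28.52
tool_pos: [0.4622, 0.3679, 0.0892]
tool_rot: [-0.0, 0.884, 0.467, 0.0]
contact_force: [-1.7, -2.2, 6.3]
gripper_width: 0.001
```

Call:
send_rows(steps=[[0.0015, 0, 0, 0, 0, 0], [0.0015, 0, 0, 0, 0, 0], [0.0015, 0, 0, 0, 0, 0], [0.0015, 0, 0, 0, 0, 0], [0, 0, 0, 0, 0, 0]])

```text
time: 29.15
tool_pos: [0.4658, 0.3733, 0.0896]
tool_rot: [-0.0, 0.884, 0.467, 0.001]
contact_force: [-1.7, -0.7, 6.4]
gripper_width: -0.001
```

Call:
send_rows(steps=[[0.0015, 0, 0, 0, 0, 0], [0.0015, 0, 0, 0, 0, 0], [0.0015, 0, 0, 0, 0, 0], [0.0015, 0, 0, 0, 0, 0], [0, 0, 0, 0, 0, 0]])

```text
time: 29.78
tool_pos: [0.4693, 0.3783, 0.0897]
tool_rot: [-0.0, 0.884, 0.467, 0.001]
contact_force: [-2.3, -1.5, 7.0]
gripper_width: 0.002
```

Call:
send_rows(steps=[[0.0015, 0, 0, 0, 0, 0], [0.0015, 0, 0, 0, 0, 0], [0.0015, 0, 0, 0, 0, 0], [0.0015, 0, 0, 0, 0, 0], [0, 0, 0, 0, 0, 0]])

```text
time: 30.4
tool_pos: [0.4727, 0.3834, 0.0898]
tool_rot: [-0.0, 0.884, 0.467, 0.001]
contact_force: [-1.4, -0.5, 5.9]
gripper_width: -0.001
```

```bash
python3 - <<'E'
from h import *
rows((.4674,.376,.09),55.7,1)
s=manip.grab_frame("side");cv2.imwrite("pics/d5raw.png",s)
k=10;o=(280,110);cv2.imwrite("pics/d5.png",cv2.resize(s[o[1]:o[1]+55,o[0]:o[0]+60],None,fx=k,fy=k,interpolation=2))
E
```

```text
pos [0.4727 0.3834 0.0898] F [-1.4373 -0.512   5.9097] w -0.0009452894759499015 t 30.4 tot turn [ 0.0214 -0.1116 -0.0093]
[-0.009  -0.0002 -0.0002] [ 0.02 -0.11 -0.01]
```

View pics/d5.png

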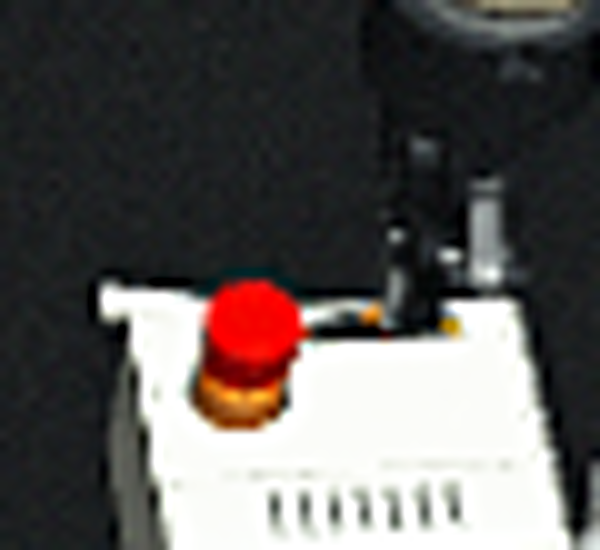

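Call:
send_rows(steps=[[0, 0, -0.005, 0, 0, 0], [0, 0, -0.03, 0, 0, 0], [0, 0, -0.05, 0, 0, 0], [0, 0, -0.03, 0, 0, 0], [0, 0, 0, 0, 0, 0]])

```text
time: 31.08
tool_pos: [0.4736, 0.3836, 0.2068]
tool_rot: [-0.0, 0.884, 0.467, 0.003]
contact_force: [-0.1, -0.2, 0.2]
gripper_width: -0.002
```

```bash
python3 - <<'E'
from h import *
s=manip.grab_frame("side");cv2.imwrite("pics/d6raw.png",s);t=manip.grab_frame("top")
k=10;o=(295,115);a=cv2.resize(s[o[1]:o[1]+40,o[0]:o[0]+40],None,fx=k,fy=k,interpolation=2)
o=(130,175);b=cv2.resize(t[o[1]:o[1]+40,o[0]:o[0]+40],None,fx=k,fy=k,interpolation=2);cv2.imwrite("pics/d6.png",np.hstack([a,b]))
print(proj("side",[.4674,.376,.09]));print(s[138:145,308:330].tolist())
h=cv2.imread("pics/side0.png");print(h[236:248,184:189].tolist())
E
```

```text
[317.8915 141.0783]
[[[33, 31, 6], [31, 31, 13], [29, 29, 19], [28, 25, 22], [30, 27, 25], [24, 24, 19], [28, 23, 22], [24, 28, 22], [26, 25, 24], [30, 27, 25], [32, 25, 21], [26, 25, 20], [27, 24, 21], [26, 24, 24], [18, 14, 14], [19, 18, 17], [19, 17, 15], [20, 16, 11], [19, 20, 15], [15, 8, 6], [9, 4, 4], [9, 1, 6]], [[13, 18, 171], [21, 20, 23], [22, 17, 3], [6, 7, 0], [11, 11, 8], [9, 9, 7], [16, 10, 8], [10, 4, 1], [13, 7, 2], [17, 8, 2], [19, 8, 2], [11, 6, 0], [10, 6, 0], [7, 7, 1], [4, 6, 3], [9, 7, 6], [8, 10, 10], [49, 52, 54], [88, 99, 95], [99, 109, 105], [107, 118, 113], [118, 126, 125]], [[0, 4, 255], [38, 41, 187], [111, 120, 111], [122, 132, 120], [145, 156, 153], [156, 167, 165], [185, 197, 188], [201, 210, 198], [186, 180, 165], [173, 220, 242], [144, 196, 219], [169, 222, 252], [210, 215, 206], [255, 255, 247], [255, 255, 255], [255, 255, 255], [255, 255, 255], [255, 255, 255], [255, 255, 255], [255, 255, 255], [255, 255, 255], [255, 255, 255]], [[0, 0, 253], [0, 0, 255], [255, 255, 255], [255, 255, 255], [228, 235, 222], [148, 153, 149], [72, 76, 74], [85, 83, 74
[... 1435 characters left out ...]
 [[5, 0, 117], [11, 26, 159], [27, 67, 208], [53, 184, 255], [38, 120, 208]], [[39, 154, 255], [41, 150, 245], [48, 148, 232], [47, 125, 199], [40, 99, 162]], [[37, 111, 188], [34, 108, 183], [45, 110, 179], [33, 86, 152], [32, 84, 148]], [[30, 84, 153], [37, 91, 160], [29, 87, 157], [36, 92, 164], [33, 88, 156]], [[34, 89, 157], [36, 95, 167], [37, 95, 165], [32, 92, 158], [37, 88, 160]], [[24, 82, 154], [36, 92, 163], [37, 94, 161], [29, 87, 157], [40, 91, 160]], [[36, 89, 159], [27, 86, 155], [32, 89, 162], [32, 89, 162], [35, 86, 158]], [[30, 86, 161], [32, 89, 167], [33, 91, 162], [37, 94, 166], [41, 90, 163]], [[57, 87, 126], [33, 91, 168], [28, 85, 165], [33, 95, 167], [37, 91, 166]]]
```

View pics/d6.png

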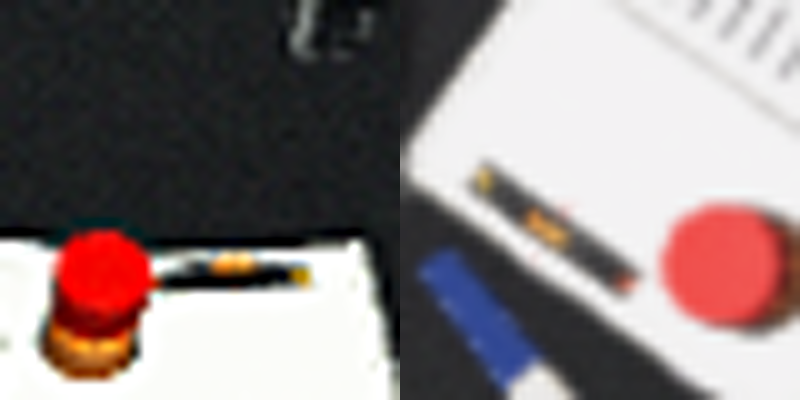

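```bash
python3 - <<'E'
from h import *
t=manip.grab_frame("top");cv2.imwrite("pics/d7raw.png",t);t0=cv2.imread("pics/top0.png")
print("orange",t[195:200,182-40:188-40].tolist());print("reddish");print(t[201:206,190-40:196-40].tolist())
print("index red?",t[194:198,145:149].tolist())
print("jar oil",t0[196:203,336:341].tolist())
k=12;o=(132,185);cv2.imwrite("pics/d7.png",cv2.resize(t[o[1]:o[1]+30,o[0]:o[0]+40],None,fx=k,fy=k,interpolation=2))
E
```

```text
orange [[[76, 77, 80], [91, 96, 107], [150, 151, 155], [203, 204, 214], [220, 221, 237], [234, 233, 242]], [[65, 77, 99], [69, 116, 171], [81, 95, 117], [117, 122, 135], [162, 164, 190], [226, 227, 233]], [[93, 115, 141], [79, 144, 206], [75, 134, 186], [89, 122, 152], [98, 106, 123], [158, 161, 165]], [[185, 191, 198], [119, 140, 166], [89, 146, 192], [91, 166, 219], [87, 129, 161], [97, 102, 108]], [[236, 236, 238], [222, 223, 228], [143, 156, 171], [101, 137, 168], [83, 110, 133], [80, 83, 88]]]
reddish
[[[67, 67, 68], [77, 77, 80], [119, 119, 124], [192, 193, 196], [233, 233, 236], [221, 221, 241]], [[66, 66, 69], [64, 66, 83], [73, 81, 115], [127, 132, 151], [204, 205, 213], [218, 218, 238]], [[127, 128, 131], [83, 90, 118], [93, 107, 172], [170, 179, 219], [229, 230, 234], [226, 226, 240]], [[224, 225, 226], [167, 171, 177], [158, 161, 176], [221, 222, 228], [241, 240, 241], [240, 239, 242]], [[236, 236, 237], [235, 235, 236], [232, 232, 234], [240, 240, 240], [242, 242, 242], [242, 242, 243]]]
index red? [[[240, 240, 241], [242, 241, 242], [242, 242, 243], [243, 242, 243]], [[203, 204, 214], [220, 221, 237], [234, 233, 242], [242, 241, 243]], [[117, 122, 135], [162, 164, 190], [226, 227, 233], [241, 240, 241]], [[89, 122, 152], [98, 106, 123], [158, 161, 165], [214, 215, 216]]]
jar oil [[[54, 72, 101], [48, 71, 105], [48, 72, 108], [46, 67, 103], [33, 46, 100]], [[49, 71, 105], [50, 73, 108], [48, 70, 107], [45, 64, 103], [38, 46, 104]], [[48, 69, 105], [49, 71, 107], [47, 71, 106], [45, 66, 102], [36, 48, 99]], [[48, 70, 105], [48, 72, 107], [46, 70, 107], [47, 69, 109], [47, 69, 125]], [[50, 72, 106], [49, 73, 108], [47, 71, 108], [48, 70, 109], [42, 62, 110]], [[53, 73, 101], [48, 71, 106], [48, 71, 108], [50, 73, 110], [46, 68, 108]], [[55, 67, 84], [50, 69, 98], [49, 72, 105], [48, 71, 106], [47, 71, 107]]]
```

View pics/d7.png

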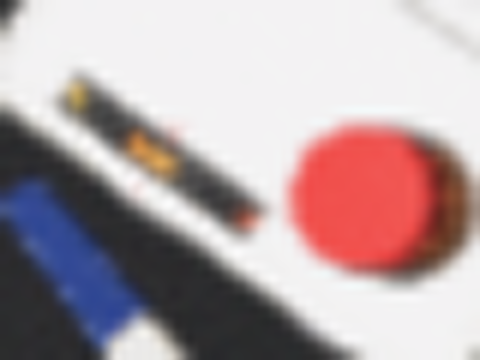

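```bash
python3 - <<'E'
from h import *
f=np.array([np.cos(np.radians(55.7)),np.sin(np.radians(55.7))])
def cen(im,x0,x1,y0,y1):
    r=im[y0:y1,x0:x1].astype(float);w=np.clip(r[...,2]-r[...,0]-40,0,None);Y,X=np.mgrid[y0:y1,x0:x1];return (w*X).sum()/w.sum(),(w*Y).sum()/w.sum()
s=cv2.imread("pics/d6raw.png");t=cv2.imread("pics/d7raw.png");s0=cv2.imread("pics/side0.png");t0=cv2.imread("pics/top0.png")
for n,im,box,mid in(("top",t,(140,147,194,201),(.4657,.3769)),("side",s,(315,321,139,143),(.4683,.3761)),("top",t0,(139,145,193,200),(.4657,.3769)),("side",s0,(317,323,139,143),(.4683,.3761))):
    c=cen(im,*box);w=ray(n,c,.0895);print(n,np.round(c,2),w,"offset y mm",1e3*((w[:2]-mid)@f))
print("jar oil in well, side",s[150:153,300:306].tolist())
E
```

```text
top [144.11 197.42] [0.466  0.3771 0.0895] offset y mm 0.3686748106213446
side [317.79 140.96] [0.4665 0.3764 0.0895] offset y mm -0.7188883313473088
top [142.75 196.51] [0.4685 0.3811 0.0895] offset y mm 5.049121916452671
side [319.18 141.23] [0.4704 0.3794 0.0895] offset y mm 3.902085587251023
jar oil in well, side [[[2, 48, 106], [21, 73, 139], [28, 91, 168], [48, 133, 212], [45, 130, 213], [45, 131, 219]], [[43, 78, 123], [6, 57, 124], [24, 76, 143], [31, 85, 157], [32, 90, 163], [23, 84, 159]], [[235, 253, 251], [98, 142, 186], [6, 64, 143], [0, 60, 141], [1, 66, 147], [0, 54, 142]]]
```

```bash
python3 - <<'E'
from h import *
s=manip.grab_frame("side");t=manip.grab_frame("top");cv2.imwrite("pics/f.png",np.hstack([cv2.resize(s,(400,300)),cv2.resize(t,(400,300))]))
t0=cv2.imread("pics/top0.png");h=lambda im:cv2.cvtColor(im,cv2.COLOR_BGR2HSV)
for im in(t0,t):
    m=cv2.inRange(h(im),(100,120,60),(130,255,255))[195:225,130:165];print("pen cap",cv2.moments(m)["m10"]/cv2.moments(m)["m00"],cv2.moments(m)["m01"]/cv2.moments(m)["m00"])
h=lambda im:cv2.cvtColor(im,cv2.COLOR_BGR2HSV)
m=cv2.inRange(h(t),(0,120,120),(6,255,255))[190:215,150:175];M=cv2.moments(m)
print("cap top in well",ray("top",(150+M["m10"]/M["m00"],190+M["m01"]/M["m00"]),.122))
E
```

```text
pen cap 7.432835820895522 10.940298507462687
pen cap 7.294117647058823 10.941176470588236
cap top in well [0.4549 0.316  0.122 ]
```

View pics/f.png

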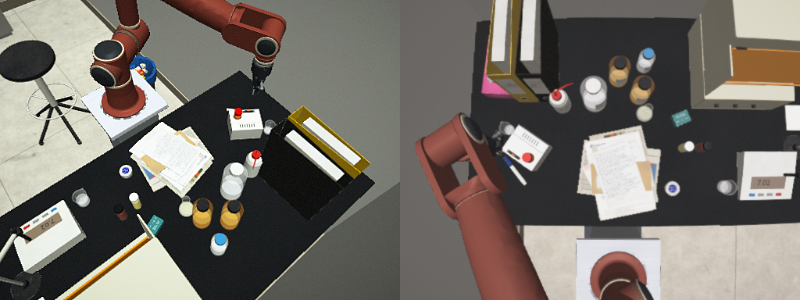

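```bash
python3 -c "
from plant import manip
print(manip.job_done(), manip.state()['time'])"
```

```text
the job is handed in; nothing more can be done
the job is handed in; nothing more can be done
```

I set the red-capped jar down on the floor of the well and released it. I then rolled the disc left in three light fingertip strokes (force readings up to about 7.6 N upward) and handed in at about 31 s. The hand-in gives no verdict.

**Last checks**
- **Jar depth:** during lowering the jar stopped at the tool height expected for the well floor (0.0935 m).
- **Disc position:** the orange-amber fleck was centred at the index to about +0.4 mm in the top camera and −0.7 mm in the side camera. That is roughly ±0.02 rad, against an allowed ±0.1 rad.
- **Surroundings:** the pen cap had not moved. I only looked over the other jars, beaker and carton in the final pictures; nothing there looked shifted or tipped.
- **Robot:** the gripper was clear, about 0.2 m above the worktop.

**Less certain**
- **Which standard it is:** I identified the fifth standard by colour only, without counting from a stop. The fleck was about (45,147,226) in blue, green, red, and the lit oil about (45,131,217). The next fleck was clearly redder.
- **Camera disagreement:** the two cameras differ by about 3 mm on the comparator's position. The top camera put the centre of the cap about 3 mm from its own reading of the well centre, which I took as measurement error or a slight lean.

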